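Raise the counter's sign post until its lock button clicks out

ROBOT

A 6-joint arm with a two-finger parallel gripper is mounted at the origin on the work surface. World frame = base frame: x ahead of the robot, y to its left, z up, the work surface at z = 0. Lengths are in m, angles in rad, forces in N, time in s.
With the tool pointing down it reaches from about 0.375 to 0.975 m from the base axis. Payload 3.8 kg.
Tool frame: the origin (TCP) lies on the centre line of the jaws, within the pads' length; the fingertips stand 8 mm ahead of it and the grasp point (between the pads) lies 11 mm behind it; z points along the fingers, y is the direction in which the jaws open and shut (so a half turn about z gives the same grasp; the last joint's range is limited). The gripper opens to 85 mm and grips with 20 to 120 N. Pads are 22 mm wide; open, the fingers measure 114 mm over their backs; the gripper's body (76 mm by 85 mm) begins 54 mm behind the grasp point. The pads swing forward as they close: fully open they stand 13 mm farther back than shut.
Start: joints at [-1.25, 0.264, 1.604, -0, 1.274, -0.037], TCP at [0.236, -0.632, 0.2] pointing down, gripper open.
Joint ranges: [-2.63, 2.63], [-0.94, 2.18], [0.31, 2.57], [-1.31, 4.45], [0, 2.66], [-2.55, 2.55]. Speed limits (rad/s): [2.57, 2.57, 3.14, 3.14, 3.14, 3.14].

INTERFACE

Orientations are given as a rotation vector (axis times angle).
In Python, from workcell import * gives the robot as it stands.
- The arm moves only by the tool play_rows, never from a script. Its arguments are lists of equal length, an entry for each row: "slide": the shift along the tool's x, y, z in cm, a list of three; "delta_rot": the turn, a rotation vector about the tool's x, y, z in rad, a list of three. In form: {"slide": [[x, y, z], ...], "delta_rot": [[wx, wy, wz], ...]}. A call has 1 to 12 rows; each row is the pose to reach, as a shift and turn from the pose measured when the call began, along the tool's axes at that moment; what a row does not reach only later rows make up. A row lasts 1/12 s, in which the tool goes at most 41.7 mm and 7.16 degrees, less where a joint would pass 70% of its speed; a pose out of reach is approached as far as the arm can. A call with a gripper value outside its range is refused whole. "hand" is the opening, from 0 (shut) to 1 (fully open), set as the call begins (left out, the last holds). The fingers move at their own pace and stop on an object; "force" is the grip in N (left out, the last holds). Time passes only in rows, so rows that repeat a pose let the fingers close. It gives the time, the measured TCP pose, the force and the opening at its end, in the units of the state.
- read_state(): the state, without advancing time (a new reading comes with each control period).
- read_camera(name): name is "side" or "top" or "wrist"; returns a dict with "image" (400x640x3 uint8, red, green, blue), "depth" (400x640 float32, m along the optical axis (not along the pixel's ray), 0 where there is no reading), "fovy" (degrees; the focal length in pixels is half the picture's height over the tangent of half this angle, whatever the lens; pixels are square), "cx", "cy" (the principal point, pixels), "world_from_camera" (4x4, takes a point from camera to world coordinates); the wrist camera has in their place "hand_eye" (4x4, takes a point from camera to tool coordinates, whose origin is the TCP and whose axes are the flange's). Camera axes: x right, y up, looking along -z (the intrinsics and any distortion apply to the point x, -y, -z); pixel columns grow to the right and rows downward; lengths in m; the calibration is good to about 2 mm. A picture is of the moment at which its call begins: read the wrist's pose just before it.
- finish_job(): hands the job in, once; it reports no verdict.
Trained networks look in a picture, given as the dict that the camera call returned (one of the last four; its "shot" number tells which), for a name from the list of things; names that differ only in an ending like _2 or _b are one class to them, and where a whole thing is asked for, a point or a joint stands for the part that bears it (a point fixed in the world has none). Each returns a list of dicts, best first, with "conf" (0 to 1); they miss things now and then, are a little off and sometimes report something else, mostly with a low value. They report only what shows in the picture. A call takes as long as a camera call.
- spot_in(target, picture): "bbox" ([centre column, centre row, width, height] in pixels, round what is visible of it).
- landmark_of(target, picture): "at" ([column, row] in pixels: a listed point, or the origin of a listed thing).
The state is a dict: "time": time; "q": joint angles; "joint_vel": joint speeds; "joint_torque": joint torques, N m; "tool_pos": TCP position; "tcp_rot": TCP orientation; "wrist_force": force on the tool from outside, world axes, zero at the start; "torque": the same for the moment, N m; "width": opening from 0.0 (shut) to 1.0 (fully open).
Only numpy, scipy, OpenCV 4.12 (cv2) and the standard library are available. Lean on these libraries where they do the work, as an engineer would, in place of code of your own. Each camera call takes 0.05 s, during which the arm holds its last target.

TASK

The little burger sign on the counter sits too low behind the bottles: pull its telescoping post up to full height by the black knob, and keeping it up there turn the knob clockwise (seen from above) until the spring button clicks out through the hole in the lower tube and the post holds by itself. Stop turning when it clicks, without wrenching the button, then let go. Leave the spice shakers and the stirrer cup where they stand.

Things in the scene. Friction and masses are not known exactly. Their poses are not given: they have to be found in the camera images.
- sign_post: Fixed lower part of the telescoping post, screwed to the counter: steel foot 100 mm across, 8 mm high; upright dark tube 28 mm across, rim at 168 mm. Origin on the axis at the counter, z up, x the way the lock hole faces. In it a 22 mm aluminium tube slides up and turns freely; the knob is its top end. Let go before it is locked, it sinks back down.
- knob_top (a point): Centre of the top of the black knob, an upright fluted cylinder 44 mm across, 45 mm high, on the post's axis; 240 mm over the counter when fully down, 320 mm fully up. 5 mm under the knob is the sign's collar, 33 mm across. The point's axes are those of sign_post: it does not turn with the knob.
- riser: Hidden glide inside the lower tube that carries the inner tube with knob, button and sign; it only slides. Origin at the counter when fully down, 80 mm higher fully up, at a firm stop. Lifting takes 4 to 7 N; turning the knob, before the click, under 0.1 N m.
- lock_hole (a point): Mouth of the round lock hole, 10 mm across, bright rim, in the side of the lower tube, 140 mm up. The orange spring button of the inner tube (7 mm across, 3 N outward) is hidden at the start; it comes level with the hole at full height (within 1 mm of the stop), but 0.35 to 1.15 rad anticlockwise of it seen from above. Nothing shows by how much.
- lock_rest (a point): Where the tip of the button stands once clicked: 5 mm proud of the lower tube, in front of the hole. Clicking, it may pull the knob on a little; then it blocks turning (from 0.2 rad past the hole's middle, 0.3 to 0.5 rad after the click: about 0.4 N m within the next 0.1 rad) and sinking (after 2 mm). More than 50 N on it (0.6 N m of twist on the knob) damages it.
- sign: A6 flag sign (105 x 148 x 8 mm) on an arm from a collar on the inner tube; it goes up and round with the tube (the stiff collar may slip). Origin on the post's axis, at the counter when fully down; the sign lies along its own -y, 21 to 126 mm off the axis and 27 to 185 mm up. It tells nothing of where the button is and may end facing any way.
- shaker_a: Spice shaker, 48 mm across, 88 mm high, black cap; bystander. Origin at the centre of its underside.
- shaker_b: Spice shaker, like shaker_a; bystander.
- shaker_c: Spice shaker, browner, same size; bystander.
- stir_cup: White paper cup of wooden stirrers, 72 mm across, 156 mm high over the sticks; bystander. Origin at the centre of its underside.

How it is judged:
At the end, for the whole second after the job is handed in: Let go, the post stands by itself at full height, held by its clicked-out button: the top of the knob stays at least 316.5 mm over the counter (320 mm fully up, about 318 mm resting on the button), at rest; every shaker and the cup stand upright within 30 mm of where they were (z of knob_top in the frame of sign_post above 0.3165 m and linear speed of riser below 0.01 m/s and not (distance of shaker_a from where it was at the start of the episode above 0.03 m) and not (distance of shaker_b from where it was at the start of the episode above 0.03 m) and not (distance of shaker_c from where it was at the start of the episode above 0.03 m) and not (distance of stir_cup from where it was at the start of the episode above 0.03 m) and not (angle between shaker_a's own z axis and vertical above 0.35 rad) and not (angle between shaker_b's own z axis and vertical above 0.35 rad) and not (angle between shaker_c's own z axis and vertical above 0.35 rad) and not (angle between stir_cup's own z axis and vertical above 0.35 rad)); the robot touches nothing.
It fails at once if the lock button is wrenched or forced with more than 50 N (contact force between riser and sign_post above 50 N).
It fails at once if a shaker or the stirrer cup is moved by more than 30 mm or tipped over (distance of any of shaker_a, shaker_b, shaker_c, stir_cup from where it was at the start of the episode above 0.03 m or angle between any of shaker_a, shaker_b, shaker_c, stir_cup's own z axis and vertical above 0.35 rad).
It also fails if it takes over 64 s, if anything falls off the work surface, if the arm or the gripper's body presses on something with over 40 N, if the wrist force passes 120 N, or if a joint passes its speed limit or range.

## Working session

There is one attempt and no reset: what is moved stays moved. The work goes in short steps, Python scripts to look and compute and a tool call to move; the robot and the scene stay as the last step left them, time stands still between calls to the robot, and variables do not carry over. Pictures are saved under pics/ and viewed, and the job is handed in when it is done.

Besides the shell and the picture viewer there is one more tool, called after "Emit:" by a JSON object that holds its "op" and its "data", one argument or row to a line. play_rows: Moves the arm, as the interface text tells. Its arguments: {"type":"object","properties":{"slide":{"type":"array"},"delta_rot":{"type":"array"},"hand":{"type":"number"},"force":{"type":"number"}},"required":["slide","delta_rot"]}

```bash
mkdir -p pics; ls
cat > h.py <<'E'
from workcell import *
import numpy as np, cv2
from scipy.spatial.transform import Rotation as R
def save(p,n): cv2.imwrite('pics/'+n+'.png',p['image'][:,:,::-1])
def f(p): return 200/np.tan(np.radians(p['fovy'])/2)
def pt(p,c,r,d,T=None):
    F=f(p); x=(c-p['cx'])/F*d; y=(r-p['cy'])/F*d
    T=p['world_from_camera'] if T is None else T
    return (T@[x,-y,-d,1])[:3]
def ray(p,c,r):
    T=p['world_from_camera'];o=T[:3,3];return o,pt(p,c,r,1)-o
def atz(p,c,r,z):
    o,d=ray(p,c,r);return o+d*(z-o[2])/d[2]
E
python3 - <<'E'
from h import *
s=read_state();print(s)
for n in['side','top','wrist']:
    p=read_camera(n);save(p,n+'0');print(n,{k:v for k,v in p.items() if k not in('image','depth')})
    if n!='wrist' or 1:
        for t in['knob_top','sign_post','lock_hole','shaker_a','shaker_c','stir_cup','sign']:
            print(t,[(np.round(x['at']),round(x['conf'],2)) for x in landmark_of(t,p)][:3])
E
```

```text
pics
{'time': 0.0, 'q': array([-1.24986771e+00,  2.64746301e-01,  1.60539896e+00, -3.29863178e-05,
        1.27369612e+00, -3.68956488e-02]), 'joint_vel': array([ 0.00042178, -0.00098407, -0.0011105 ,  0.00076454, -0.00115027,
       -0.00038182]), 'joint_torque': array([ 1.35591985e-03, -5.15116167e+01, -3.67305493e+01,  1.58924595e-04,
        1.29567058e-02,  2.46363902e-05]), 'tool_pos': array([ 0.2361436 , -0.63147901,  0.19915324]), 'tcp_rot': array([-3.08925723e+00, -5.58694847e-01,  5.48600525e-04]), 'wrist_force': array([ 0.71572281,  0.29067402, -0.56880656]), 'torque': array([-0.00726524, -0.01869553, -0.00217534]), 'width': 1.0029469305153436}
side {'fovy': 47.47109023213568, 'cx': 312.4141432416699, 'cy': 195.20345040745386, 'world_from_camera': array([[-0.7959701 ,  0.44895001, -0.40604864,  0.00397595],
       [-0.60531636, -0.58491966,  0.53987137,  0.6373964 ],
       [ 0.00486942,  0.67550935,  0.73733534,  0.98052957],
       [ 0.        ,  0.        ,  0.        ,  1.        ]]), 'shot': 1}
knob_top [(array([299., 155.]), 0.71)]
sign_post [(array([302., 215.]), 0.
[... 805 characters left out ...]
haker_c [(array([316., 228.]), 0.8), (array([252., 156.]), 0.66), (array([295., 177.]), 0.58)]
stir_cup [(array([400., 237.]), 0.97)]
sign [(array([346., 184.]), 0.61)]
wrist {'fovy': 64.09634859302861, 'cx': 322.7825513947007, 'cy': 198.28019854382273, 'hand_eye': array([[-7.17075717e-04,  9.56969232e-01,  2.90188516e-01,
         7.56298102e-02],
       [ 9.99999722e-01,  6.26952648e-04,  4.03534656e-04,
        -1.59064231e-03],
       [ 2.04235792e-04,  2.90188725e-01, -9.56969416e-01,
        -1.73364719e-01],
       [ 0.00000000e+00,  0.00000000e+00,  0.00000000e+00,
         1.00000000e+00]]), 'shot': 3}
knob_top []
sign_post []
lock_hole []
shaker_a []
shaker_c []
stir_cup []
sign []
```

View pics/side0.png

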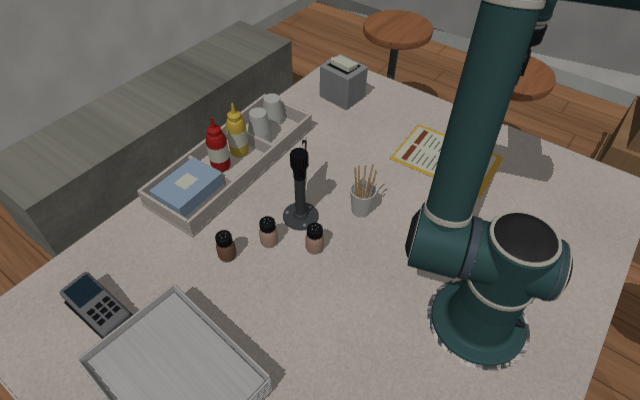

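View pics/top0.png

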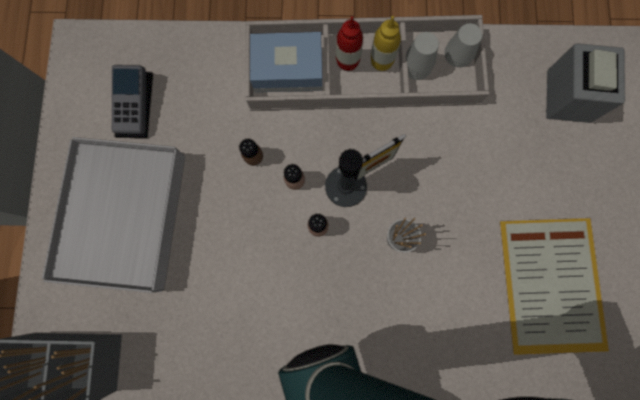

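```bash
python3 - <<'E'
from h import *
S=read_camera('side');T=read_camera('top')
for p in(S,T):
    for t,z in[('knob_top',.24),('sign_post',0),('lock_hole',.14),('shaker_a',0),('stir_cup',0)]:
        for x in landmark_of(t,p)[:4]:
            c,r=x['at'];d=p['depth'][int(r),int(c)]
            print(p['shot'],t,np.round(x['at']),round(x['conf'],2),atz(p,c,r,z).round(4),'depthpt',pt(p,c,r,d).round(4))
# cloud between z .22-.26 
for p in(S,T):
    v,u=np.mgrid[0:400,0:640];d=p['depth'].astype(float);F=f(p)
    P=np.stack([(u-p['cx'])/F*d,-(v-p['cy'])/F*d,-d,np.ones_like(d)],-1)@p['world_from_camera'].T
    for lo,hi in[(.232,.248),(.205,.232)]:
        m=(d>0)&(P[...,2]>lo)&(P[...,2]<hi)&(P[...,0]>.35)&(P[...,0]<.7)&(abs(P[...,1])<.25)
        q=P[m];print(lo,m.sum(),q[:,:3].mean(0),q[:,:3].min(0),q[:,:3].max(0),np.median(q[:,:3],0))
    big=cv2.resize(p['image'][90:290,200:460],None,fx=3,fy=3,interpolation=cv2.INTER_CUBIC)
    cv2.imwrite('pics/crop%d.png'%p['shot'],big[...,::-1])
E
ls pics
```

```text
4 knob_top [298. 154.] 0.68 [0.5199 0.0103 0.24  ] depthpt [0.5198 0.0104 0.2401]
4 sign_post [300. 216.] 0.79 [0.5232 0.0042 0.    ] depthpt [0.5135 0.0161 0.0185]
4 lock_hole [298. 179.] 0.63 [5.305e-01 4.000e-04 1.400e-01] depthpt [0.5169 0.0168 0.1617]
4 shaker_a [314. 246.] 0.93 [0.4301 0.0645 0.    ] depthpt [0.414  0.0861 0.0371]
4 shaker_a [269. 242.] 0.71 [0.5344 0.1245 0.    ] depthpt [0.5166 0.1418 0.033 ]
4 shaker_a [230. 256.] 0.65 [0.5844 0.2206 0.    ] depthpt [0.5659 0.2339 0.0313]
4 stir_cup [360. 209.] 0.86 [ 0.4036 -0.1197  0.    ] depthpt [ 0.3875 -0.0891  0.0396]
5 knob_top [350. 155.] 0.69 [0.5334 0.0057 0.24  ] depthpt [0.5326 0.0059 0.2429]
5 sign_post [346. 184.] 0.57 [0.5304 0.0022 0.    ] depthpt [0.5099 0.006  0.0952]
5 sign_post [346. 184.] 0.5 [0.5307 0.0034 0.    ] depthpt [0.5115 0.0068 0.0886]
5 lock_hole [351. 165.] 0.56 [ 0.5401 -0.0016  0.14  ] depthpt [0.5138 0.0035 0.2412]
5 shaker_a [296. 180.] 0.93 [0.5389 0.1216 0.    ] depthpt [0.5189 0.1147 0.0896]
5 shaker_a [319. 230.] 0.8 [0.4189 0.0643 0.    ] depthpt [0.4096 0.0624 0.0872]
5 shaker_a [253. 158.] 0.66 [0.5906 0.2253 0.    ] depthpt [0.5733 0.214  0.0634]
5 stir_cup [398. 240.] 0.57 [ 0.4005 -0.1202  0.    ] depthpt [ 0.4002 -0.1197  0.0032]
0.232 199 [0.52073075 0.00721438 0.23767201] [ 0.49931029 -0.01538573  0.23228827] [0.54304899 0.02746679 0.24093422] [0.52022346 0.00755638 0.23792799]
0.205 153 [0.51174803 0.01586429 0.21865932] [ 0.49928902 -0.01052177  0.20501474] [0.53683119 0.02763099 0.23189737] [0.5087813  0.01967577 0.21892011]
0.232 449 [0.52353934 0.00281462 0.23988134] [ 0.50256266 -0.01941937  0.2321015 ] [0.54770225 0.02479537 0.24396543] [0.52333093 0.00294387 0.23998536]
0.205 84 [0.50889279 0.00608283 0.21903458] [ 0.50184133 -0.02021177  0.20561823] [0.52967331 0.02463362 0.23173646] [0.50637797 0.00802973 0.21958998]
crop4.png
crop5.png
side0.png
top0.png
wrist0.png
```

View pics/crop4.png

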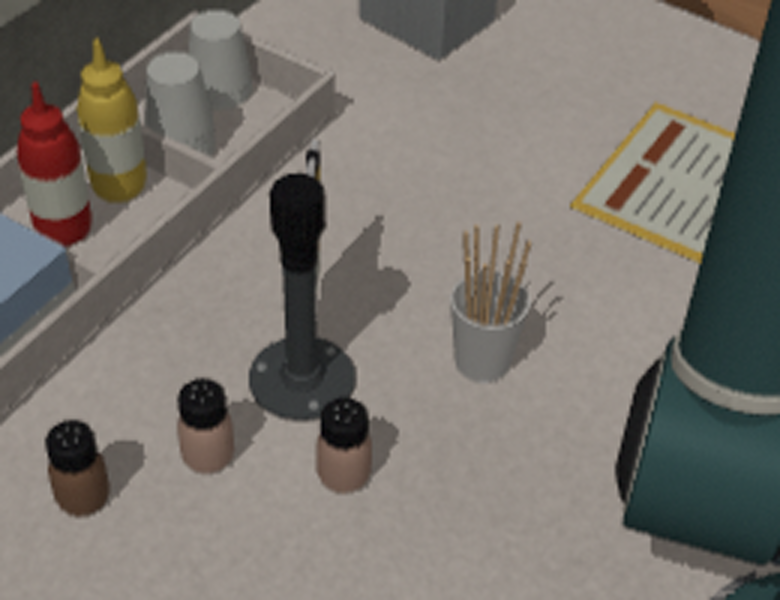

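View pics/crop5.png

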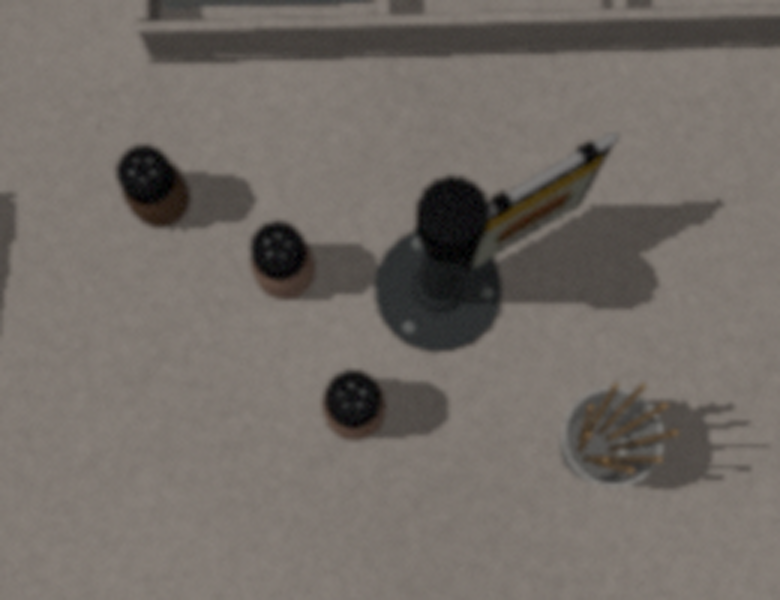

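```bash
cat >> h.py <<'E'
def plan(target,yaw):
    """yaw = azimuth of tool x, tool down"""
    s=read_state();R0=R.from_rotvec(s['tcp_rot']).as_matrix()
    x=np.array([np.cos(yaw),np.sin(yaw),0]);z=np.array([0,0,-1.]);y=np.cross(z,x)
    Rt=np.stack([x,y,z],1)
    print('slide cm',(R0.T@(np.array(target)-s['tool_pos'])*100).round(2),'rot',R.from_matrix(R0.T@Rt).as_rotvec().round(3),'q',s['q'].round(3),'pos',s['tool_pos'].round(4),'yaw',np.arctan2(R0[1,0],R0[0,0]).round(3))
E
python3 - <<'E'
from h import *
# arm-neutral yaw is q1+pi/2 - q6 ; want q6=-0.8
plan([.36,-.35,.36],np.pi/2+.8)
plan([.5225,.0045,.34],np.pi/2+.8)
E
```

```text
slide cm [ 21.46 -22.11 -15.95] rot [-0.    -0.    -2.013] q [-1.25   0.264  1.604 -0.     1.274 -0.037] pos [ 0.2364 -0.6322  0.2004] yaw 0.358
slide cm [ 49.1  -49.62 -13.95] rot [-0.    -0.    -2.013] q [-1.25   0.264  1.604 -0.     1.274 -0.037] pos [ 0.2364 -0.6322  0.2004] yaw 0.358
```

Emit:
{"op": "play_rows", "data": {
  "slide": [
    [2, -2, -4],
    [4, -4, -8],
    [8, -8, -12],
    [11, -11, -14],
    [14, -14, -14],
    [17, -17, -14],
    [20, -20, -14],
    [23, -23, -14],
    [26, -26, -14],
    [28, -28, -14],
    [30, -30, -14],
    [32, -32, -14]
  ],
  "delta_rot": [
    [0, 0, 0],
    [0, 0, -0.12],
    [0, 0, -0.24],
    [0, 0, -0.36],
    [0, 0, -0.48],
    [0, 0, -0.6],
    [0, 0, -0.72],
    [0, 0, -0.84],
    [0, 0, -0.96],
    [0, 0, -1.08],
    [0, 0, -1.2],
    [0, 0, -1.32]
  ],
  "hand": 1,
  "force": 25
}}

```text
time: 2.8
tool_pos: [0.4222, -0.2234, 0.3409]
tcp_rot: [2.092, 2.342, 0.0]
wrist_force: [0.1, 0.1, 0.2]
width: 0.998
```

Run:
```python
from h import *
plan([.5225,.0045,.33],np.pi/2+.8)
```

```text
slide cm [21.52 12.52  1.09] rot [ 0.001  0.001 -0.688] q [-0.539 -0.174  1.807  0.     1.507 -0.651] pos [ 0.4222 -0.2234  0.3409] yaw 1.683
```

Emit:
{"op": "play_rows", "data": {
  "slide": [
    [2, 1.2, 0],
    [4, 2.4, 0],
    [7, 4, 0],
    [10, 5.8, 0],
    [13, 7.5, 0],
    [16, 9.3, 0],
    [18, 10.5, 0],
    [20, 11.6, 0],
    [21.5, 12.5, 0],
    [21.5, 12.5, 0],
    [21.5, 12.5, 0]
  ],
  "delta_rot": [
    [0, 0, -0.1],
    [0, 0, -0.2],
    [0, 0, -0.3],
    [0, 0, -0.4],
    [0, 0, -0.5],
    [0, 0, -0.6],
    [0, 0, -0.69],
    [0, 0, -0.69],
    [0, 0, -0.69],
    [0, 0, -0.69],
    [0, 0, -0.69]
  ]
}}

```text
time: 3.72
tool_pos: [0.5223, 0.0048, 0.3408]
tcp_rot: [1.174, 2.913, -0.001]
wrist_force: [-0.3, 0.1, -0.3]
width: 0.998
```

Run:
```python
from h import *
s=read_state()
p=read_camera('wrist');save(p,'w1')
RT=np.eye(4);RT[:3,:3]=R.from_rotvec(s['tcp_rot']).as_matrix();RT[:3,3]=s['tool_pos'];W=RT@p['hand_eye']
v,u=np.mgrid[0:400,0:640];d=p['depth'].astype(float);F=f(p)
P=np.stack([(u-p['cx'])/F*d,-(v-p['cy'])/F*d,-d,np.ones_like(d)],-1)@W.T
for lo,hi in[(.236,.246),(.205,.234)]:
    m=(d>0)&(P[...,2]>lo)&(P[...,2]<hi)&(np.hypot(P[...,0]-.5225,P[...,1]-.0045)<.04)
    q=P[m][:,:3]
    if len(q): print(lo,m.sum(),np.median(q,0),q.min(0),q.max(0),cv2.minEnclosingCircle(q[:,:2].astype(np.float32)))
for x in landmark_of('knob_top',p)[:2]:
    p['world_from_camera']=W;print(x['at'],x['conf'],atz(p,*x['at'],.24))
plan([.5225,.0045,.211],np.pi/2+.8)
```

```text
0.236 1774 [0.52549483 0.0053917  0.23995826] [ 0.50468695 -0.01733177  0.23600572] [0.5490096  0.0268737  0.24222354] ((0.5266969203948975, 0.004973705392330885), 0.022591372951865196)
0.205 254 [0.51100745 0.01936627 0.22067159] [ 0.50357515 -0.01252417  0.2050049 ] [0.53991393 0.02744723 0.23399072] ((0.5253351926803589, 0.005799929145723581), 0.022724350914359093)
[325.1, 189.2] 0.89 [0.52531134 0.0077622  0.24      ]
slide cm [ 0.04  0.1  13.  ] rot [-0.     0.001  0.002] q [-4.000e-02 -8.500e-02  1.729e+00 -1.000e-03  1.497e+00 -8.420e-01] pos [0.522  0.0037 0.341 ] yaw 2.373
```

View pics/w1.png

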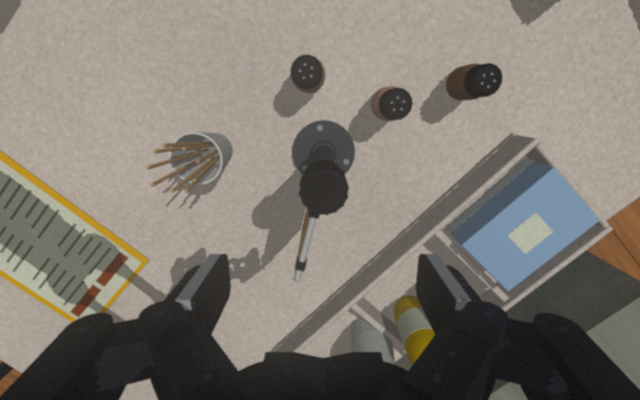

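Emit:
{"op": "play_rows", "data": {
  "slide": [
    [0, 0.2, 2],
    [0, 0.2, 4],
    [0, 0.2, 6.5],
    [0, 0.2, 9],
    [0, 0.2, 11],
    [0, 0.2, 12.5],
    [0, 0.2, 13],
    [0, 0.2, 13],
    [0, 0.2, 13]
  ],
  "delta_rot": [
    [0, 0, 0],
    [0, 0, 0],
    [0, 0, 0],
    [0, 0, 0],
    [0, 0, 0],
    [0, 0, 0],
    [0, 0, 0],
    [0, 0, 0],
    [0, 0, 0]
  ]
}}

```text
time: 4.57
tool_pos: [0.5237, 0.0043, 0.2117]
tcp_rot: [1.178, 2.91, -0.001]
wrist_force: [1.1, 0.3, -0.4]
width: 0.997
```

Run:
```python
from h import *
p=read_camera('side');cv2.imwrite('pics/s2.png',cv2.resize(p['image'][90:290,200:460],None,fx=3,fy=3,interpolation=cv2.INTER_CUBIC)[...,::-1])
p=read_camera('wrist');save(p,'w2')
```

```text
(no output)
```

View pics/s2.png

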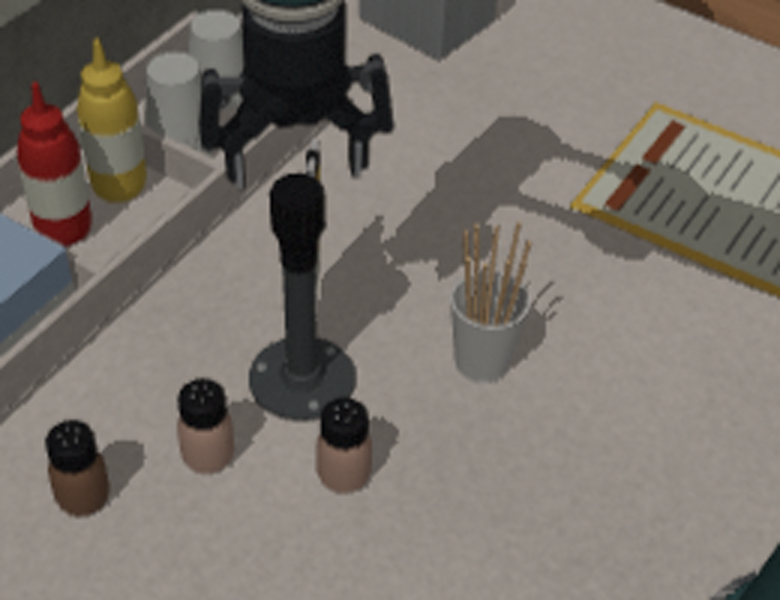

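View pics/w2.png

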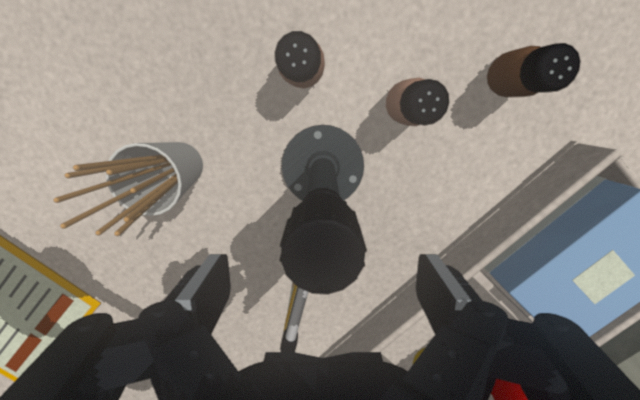

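Run:
```python
from h import *
s=read_state();print(s['time'],s['tool_pos'],s['wrist_force'],s['q'])
p=read_camera('side');cv2.imwrite('pics/s3.png',cv2.resize(p['image'][90:290,200:460],None,fx=3,fy=3,interpolation=cv2.INTER_CUBIC)[...,::-1])
for x in landmark_of('knob_top',p)[:2]:print(x, atz(p,*x['at'],.24))
s=read_state();print(s['time'],s['tool_pos'],s['wrist_force'])
```

```text
4.6667 [0.52457043 0.00452336 0.21274205] [-0.94431712  0.58581019 -0.26432465] [-3.79691102e-02 -3.28102575e-02  1.91031951e+00 -1.29640718e-03
  1.26021819e+00 -8.39373926e-01]
{'at': [298.9, 153.2], 'conf': 0.74} [0.52079752 0.00567821 0.24      ]
4.7667 [0.52453222 0.00479103 0.21262698] [-0.75475582 -0.76260105  0.81530219]
```

View pics/s3.png

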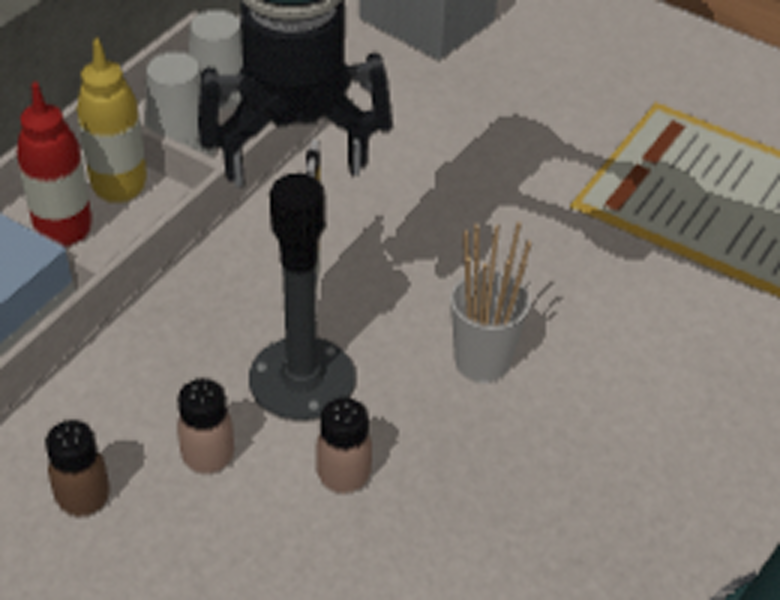

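Run:
```python
from h import *
for n in('side','top'):
    p=read_camera(n)
    v,u=np.mgrid[0:400,0:640];d=p['depth'].astype(float);F=f(p)
    P=np.stack([(u-p['cx'])/F*d,-(v-p['cy'])/F*d,-d,np.ones_like(d)],-1)@p['world_from_camera'].T
    if n=='side':
        for c,r in[(279,149),(280,145),(319,145),(299,155),(299,165),(298,110)]: print(c,r,P[r,c,:3].round(3))
        pm=(d>0)&(P[...,2]>.2)&(np.hypot(P[...,0]-.52,P[...,1])<.1)
        for lo in np.arange(.2,.4,.02):
            q=P[pm&(P[...,2]<lo+.02)&(P[...,2]>=lo)]
            if len(q):print(lo,len(q),q.min(0)[:3].round(3),q.max(0)[:3].round(3))
    cv2.imwrite('pics/z_%s.png'%n,p['image'][...,::-1])
s=read_state();p=read_camera('wrist');d=p['depth']
RT=np.eye(4);RT[:3,:3]=R.from_rotvec(s['tcp_rot']).as_matrix();RT[:3,3]=s['tool_pos'];W=RT@p['hand_eye']
for c,r in[(323,250),(200,290),(440,290)]:print(d[r,c],pt(p,c,r,d[r,c],W),pt(p,c,r,d[r,c],p['hand_eye']))
```

```text
279 149 [0.548 0.046 0.267]
280 145 [0.544 0.046 0.282]
319 145 [ 0.481 -0.021  0.269]
299 155 [0.518 0.009 0.238]
299 165 [0.507 0.024 0.223]
298 110 [0.498 0.034 0.395]
0.2 107 [ 0.5   -0.008  0.201] [0.538 0.028 0.22 ]
0.22 251 [ 0.5   -0.015  0.22 ] [0.543 0.028 0.24 ]
0.24 25 [ 0.483 -0.027  0.24 ] [0.547 0.048 0.26 ]
0.26 78 [ 0.478 -0.032  0.261] [0.566 0.053 0.28 ]
0.27999999999999997 80 [ 0.467 -0.037  0.28 ] [0.559 0.055 0.3  ]
0.29999999999999993 317 [ 0.462 -0.046  0.3  ] [0.579 0.068 0.32 ]
0.31999999999999995 317 [ 0.463 -0.038  0.32 ] [0.581 0.067 0.34 ]
0.33999999999999997 492 [ 0.465 -0.049  0.34 ] [0.575 0.065 0.36 ]
0.35999999999999993 143 [ 0.473 -0.036  0.36 ] [0.571 0.062 0.38 ]
0.3799999999999999 259 [ 0.482 -0.01   0.38 ] [0.548 0.046 0.4  ]
0.1603351 [0.52309235 0.00897817 0.23967677] [ 0.00350953  0.00215269 -0.02755141]
0.11171486 [ 0.48700688 -0.01614237  0.28785347] [ 0.01185704 -0.04093414 -0.07580119]
0.115817256 [0.5481005  0.04362941 0.28445936] [ 0.00947348  0.04449834 -0.07230488]
```

View pics/z_side.png

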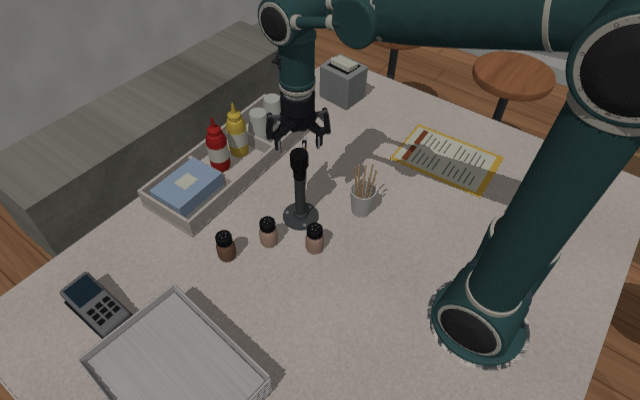

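View pics/z_top.png

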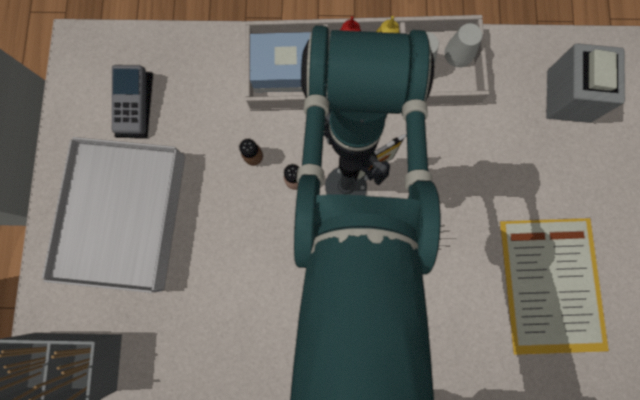

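Run:
```python
from h import *
p=read_camera('side')
cv2.imwrite('pics/s4.png',cv2.resize(p['image'][100:190,250:350],None,fx=6,fy=6,interpolation=cv2.INTER_NEAREST)[...,::-1])
v,u=np.mgrid[0:400,0:640];d=p['depth'].astype(float);F=f(p)
P=np.stack([(u-p['cx'])/F*d,-(v-p['cy'])/F*d,-d,np.ones_like(d)],-1)@p['world_from_camera'].T
for c in(277,279,281,318,320):
    print(c,[(r,P[r,c,:3].round(3).tolist()) for r in range(140,156,2)])
s=read_state();p=read_camera('wrist');d=p['depth']
for r in range(246,300,4):print(r,[(c,d[r,c].round(3),pt(p,c,r,d[r,c],p['hand_eye']).round(3).tolist()) for c in(190,205,215,222,227)])
```

```text
277 [(140, [0.547, 0.052, 0.299]), (142, [0.548, 0.051, 0.292]), (144, [0.549, 0.05, 0.285]), (146, [0.551, 0.049, 0.277]), (148, [0.551, 0.049, 0.271]), (150, [0.552, 0.048, 0.263]), (152, [0.722, -0.133, 0.034]), (154, [0.722, -0.133, 0.025])]
279 [(140, [0.546, 0.046, 0.296]), (142, [0.545, 0.047, 0.291]), (144, [0.546, 0.047, 0.284]), (146, [0.546, 0.047, 0.278]), (148, [0.547, 0.047, 0.272]), (150, [0.547, 0.047, 0.265]), (152, [0.546, 0.049, 0.261]), (154, [0.725, -0.145, 0.015])]
281 [(140, [0.727, -0.16, 0.061]), (142, [0.723, -0.155, 0.059]), (144, [0.726, -0.158, 0.047]), (146, [0.724, -0.156, 0.041]), (148, [0.725, -0.156, 0.033]), (150, [0.723, -0.154, 0.027]), (152, [0.542, 0.046, 0.261]), (154, [0.725, -0.155, 0.008])]
318 [(140, [0.482, -0.019, 0.285]), (142, [0.482, -0.018, 0.28]), (144, [0.481, -0.017, 0.275]), (146, [0.482, -0.019, 0.267]), (148, [0.483, -0.02, 0.259]), (150, [0.65, -0.25, -0.002]), (152, [0.645, -0.243, -0.002]), (154, [0.639, -0.235, -0.002])]
320 [(140, [0.48, -0.023, 0.284]), (142, [0.48, -0.024, 0.277]), (144, [0.481, -0.025, 0.269]), (146, [0.
[... 3081 characters left out ...]
, [0.01, -0.041, -0.072]), (215, np.float32(0.127), [0.003, -0.041, -0.063]), (222, np.float32(0.135), [-0.001, -0.041, -0.055]), (227, np.float32(0.142), [-0.005, -0.041, -0.049])]
294 [(190, np.float32(0.11), [0.011, -0.044, -0.078]), (205, np.float32(0.116), [0.008, -0.041, -0.073]), (215, np.float32(0.127), [0.002, -0.041, -0.063]), (222, np.float32(0.136), [-0.003, -0.041, -0.055]), (227, np.float32(0.144), [-0.008, -0.041, -0.048])]
298 [(190, np.float32(0.108), [0.012, -0.043, -0.08]), (205, np.float32(0.116), [0.007, -0.041, -0.073]), (215, np.float32(0.126), [0.0, -0.041, -0.064]), (222, np.float32(0.135), [-0.005, -0.041, -0.056]), (227, np.float32(0.142), [-0.009, -0.041, -0.05])]
```

View pics/s4.png

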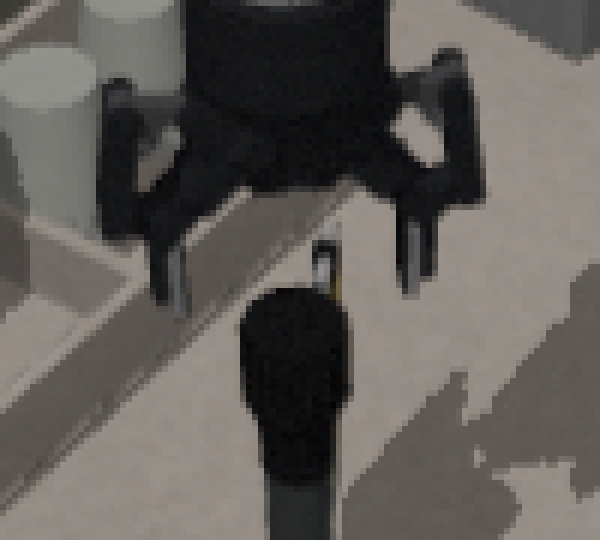

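Both cameras put the open fingertips 44 mm behind the reported TCP, at z≈0.258, not where the text says. I'll go by what the cameras show: lower another 4.8 cm and look again.

Emit:
{"op": "play_rows", "data": {
  "slide": [
    [0, 0, 1],
    [0, 0, 2],
    [0, 0, 3],
    [0, 0, 4],
    [0, 0, 4.8],
    [0, 0, 4.8],
    [0, 0, 4.8]
  ],
  "delta_rot": [
    [0, 0, 0],
    [0, 0, 0],
    [0, 0, 0],
    [0, 0, 0],
    [0, 0, 0],
    [0, 0, 0],
    [0, 0, 0]
  ]
}}

```text
time: 5.6
tool_pos: [0.523, 0.005, 0.1622]
tcp_rot: [-1.177, -2.912, 0.002]
wrist_force: [-0.2, -0.4, 0.3]
width: 0.999
```

Run:
```python
from h import *
p=read_camera('side')
a=cv2.resize(p['image'][100:200,250:350],None,fx=6,fy=6,interpolation=cv2.INTER_NEAREST)[...,::-1]
cv2.imwrite('pics/s5.png',a)
v,u=np.mgrid[0:400,0:640];d=p['depth'].astype(float);F=f(p)
P=np.stack([(u-p['cx'])/F*d,-(v-p['cy'])/F*d,-d,np.ones_like(d)],-1)@p['world_from_camera'].T
for c in(277,279,281,318,320):
    print(c,[(r,P[r,c,:3].round(3).tolist()) for r in range(150,172,2)])
p=read_camera('wrist');save(p,'w5')
s=read_state();print(s['tool_pos'],s['wrist_force'])
```

```text
277 [(150, [0.559, 0.041, 0.255]), (152, [0.553, 0.048, 0.257]), (154, [0.55, 0.051, 0.254]), (156, [0.551, 0.051, 0.247]), (158, [0.553, 0.05, 0.238]), (160, [0.553, 0.049, 0.232]), (162, [0.553, 0.05, 0.225]), (164, [0.555, 0.049, 0.217]), (166, [0.705, -0.111, 0.001]), (168, [0.701, -0.106, -0.002]), (170, [0.695, -0.099, -0.002])]
279 [(150, [0.555, 0.038, 0.254]), (152, [0.546, 0.049, 0.261]), (154, [0.547, 0.048, 0.254]), (156, [0.546, 0.049, 0.248]), (158, [0.546, 0.05, 0.242]), (160, [0.548, 0.048, 0.234]), (162, [0.551, 0.046, 0.223]), (164, [0.551, 0.046, 0.217]), (166, [0.549, 0.048, 0.213]), (168, [0.695, -0.109, -0.001]), (170, [0.69, -0.103, -0.002])]
281 [(150, [0.542, 0.046, 0.268]), (152, [0.542, 0.046, 0.261]), (154, [0.542, 0.046, 0.255]), (156, [0.542, 0.047, 0.25]), (158, [0.543, 0.047, 0.242]), (160, [0.544, 0.046, 0.234]), (162, [0.543, 0.047, 0.228]), (164, [0.545, 0.046, 0.221]), (166, [0.545, 0.046, 0.214]), (168, [0.545, 0.046, 0.207]), (170, [0.685, -0.106, -0.001])]
318 [(150, [0.481, -0.017, 0.256]), (152, [0.481, -0.018, 0.249]), (154, [0.482, -0.019, 0.241]), (156, [0.483, -0.021, 0.232]), (158, [0.48, -0.017, 0.23]), (160, [0.481, -0.019, 0.222]), (162, [0.482, -0.02, 0.214]), (164, [0.483, -0.021, 0.206]), (166, [0.606, -0.191, -0.003]), (168, [0.601, -0.184, -0.003]), (170, [0.595, -0.176, -0.002])]
320 [(150, [0.478, -0.022, 0.254]), (152, [0.476, -0.019, 0.251]), (154, [0.481, -0.027, 0.236]), (156, [0.48, -0.025, 0.232]), (158, [0.481, -0.026, 0.224]), (160, [0.48, -0.025, 0.218]), (162, [0.61, -0.207, 0.0]), (164, [0.606, -0.202, -0.002]), (166, [0.6, -0.193, -0.0]), (168, [0.595, -0.187, -0.002]), (170, [0.591, -0.181, -0.003])]
[0.52412563 0.00499033 0.16363161] [0.48340443 0.33533906 0.82660474]
```

View pics/s5.png

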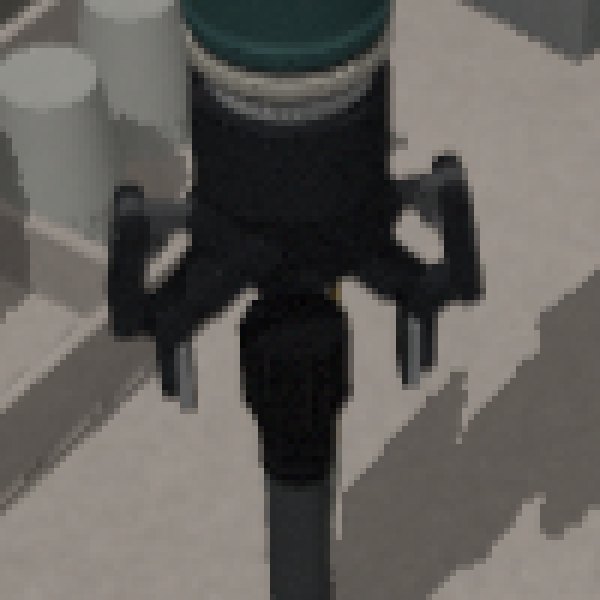

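View pics/w5.png

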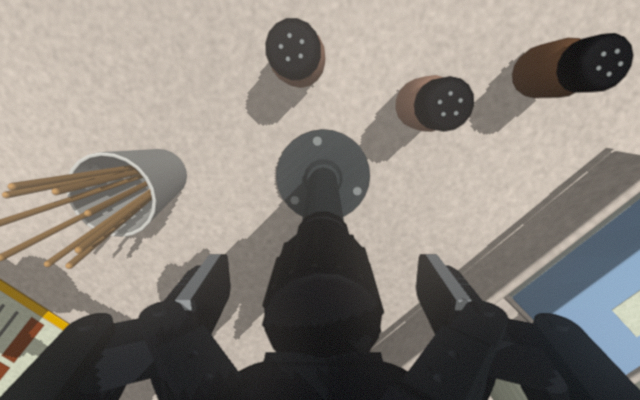

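Emit:
{"op": "play_rows", "data": {
  "slide": [
    [0, 0, -0.2],
    [0, 0, -0.2],
    [0, 0, -0.2],
    [0, 0, -0.2],
    [0, 0, -0.2],
    [0, 0, -0.2],
    [0, 0, -0.2],
    [0, 0, -0.2],
    [0, 0, -0.2],
    [0, 0, -0.2]
  ],
  "delta_rot": [
    [0, 0, 0],
    [0, 0, 0],
    [0, 0, 0],
    [0, 0, 0],
    [0, 0, 0],
    [0, 0, 0],
    [0, 0, 0],
    [0, 0, 0],
    [0, 0, 0],
    [0, 0, 0]
  ],
  "hand": 0,
  "force": 30
}}

```text
time: 6.53
tool_pos: [0.5245, 0.0047, 0.1665]
tcp_rot: [1.176, 2.909, -0.001]
wrist_force: [-1.0, -2.0, 5.2]
width: 0.51
```

Run:
```python
from h import *
s=read_state();print(s['tool_pos'],s['wrist_force'],s['torque'],s['width'])
p=read_camera('side')
a=cv2.resize(p['image'][100:200,250:350],None,fx=6,fy=6,interpolation=cv2.INTER_NEAREST)[...,::-1]
cv2.imwrite('pics/s6.png',a)
```

```text
[0.52449879 0.0047156  0.16648372] [-1.01503896 -1.95562624  5.19375559] [-0.26653037  0.29032113  0.01949894] 0.5097515546024671
```

View pics/s6.png

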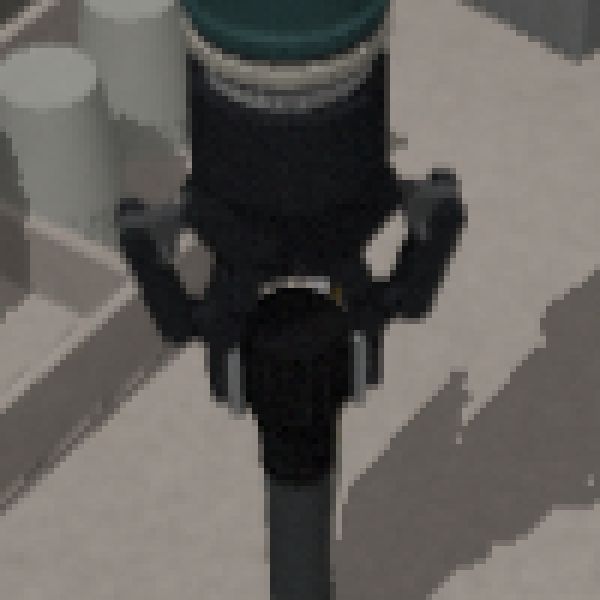

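Emit:
{"op": "play_rows", "data": {
  "slide": [
    [0, 0, -0.5],
    [0, 0, -1.2],
    [0, 0, -2],
    [0, 0, -2.8],
    [0, 0, -3.6],
    [0, 0, -4.4],
    [0, 0, -5.2],
    [0, 0, -6],
    [0, 0, -6.6],
    [0, 0, -7],
    [0, 0, -7],
    [0, 0, -7]
  ],
  "delta_rot": [
    [0, 0, 0],
    [0, 0, 0],
    [0, 0, 0],
    [0, 0, 0],
    [0, 0, 0],
    [0, 0, 0],
    [0, 0, 0],
    [0, 0, 0],
    [0, 0, 0],
    [0, 0, 0],
    [0, 0, 0],
    [0, 0, 0]
  ]
}}

```text
time: 7.58
tool_pos: [0.5244, 0.0046, 0.2376]
tcp_rot: [1.176, 2.909, -0.001]
wrist_force: [-0.6, -0.7, -1.8]
width: 0.509
```

Run:
```python
from h import *
s=read_state();print(s['tool_pos'],s['wrist_force'],s['torque'],s['width'])
p=read_camera('side')
a=cv2.resize(p['image'][80:200,230:380],None,fx=5,fy=5,interpolation=cv2.INTER_NEAREST)[...,::-1]
cv2.imwrite('pics/s7.png',a)
```

```text
[0.52444239 0.00463986 0.23763457] [-0.57439062 -0.72604549 -1.78422977] [-0.04201645  0.28627557 -0.07208948] 0.5086283026551871
```

View pics/s7.png

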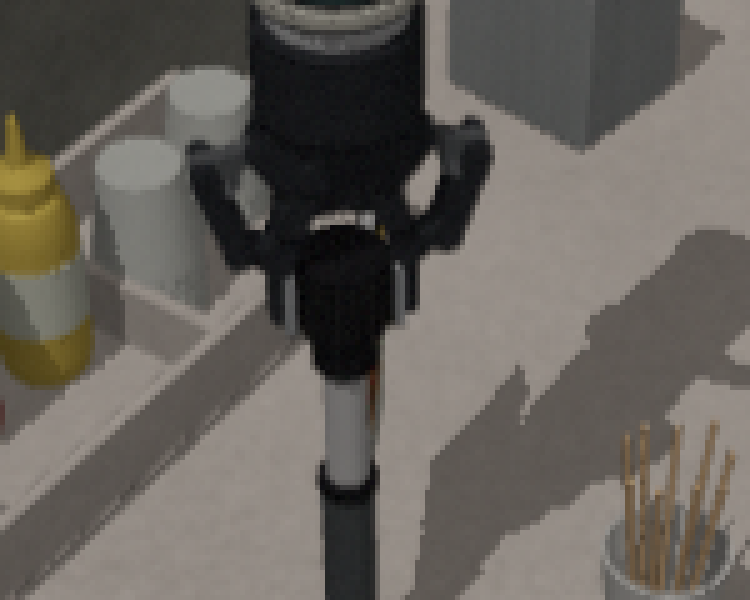

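Emit:
{"op": "play_rows", "data": {
  "slide": [
    [0, 0, -0.3],
    [0, 0, -0.6],
    [0, 0, -0.7],
    [0, 0, -0.8],
    [0, 0, -0.8]
  ],
  "delta_rot": [
    [0, 0, 0],
    [0, 0, 0],
    [0, 0, 0],
    [0, 0, 0],
    [0, 0, 0]
  ]
}}

```text
time: 8.05
tool_pos: [0.5243, 0.0047, 0.2454]
tcp_rot: [1.176, 2.909, -0.001]
wrist_force: [-0.9, -0.9, -4.9]
width: 0.507
```

Emit:
{"op": "play_rows", "data": {
  "slide": [
    [0, 0, -0.1],
    [0, 0, -0.2],
    [0, 0, -0.2]
  ],
  "delta_rot": [
    [0, 0, 0],
    [0, 0, 0],
    [0, 0, 0]
  ]
}}

```text
time: 8.3
tool_pos: [0.5242, 0.0047, 0.2471]
tcp_rot: [1.176, 2.909, -0.001]
wrist_force: [-0.4, 0.3, -6.7]
width: 0.504
```

Emit:
{"op": "play_rows", "data": {
  "slide": [
    [0, 0, -0.1],
    [0, 0, -0.15],
    [0, 0, -0.15]
  ],
  "delta_rot": [
    [0, 0, 0],
    [0, 0, 0],
    [0, 0, 0]
  ]
}}

```text
time: 8.55
tool_pos: [0.5238, 0.0049, 0.2472]
tcp_rot: [1.177, 2.911, -0.001]
wrist_force: [2.1, -0.2, -15.0]
width: 0.505
```

Emit:
{"op": "play_rows", "data": {
  "slide": [
    [0, 0, -0.1],
    [0, 0, -0.15],
    [0, 0, -0.15]
  ],
  "delta_rot": [
    [0, 0, 0],
    [0, 0, 0],
    [0, 0, 0]
  ]
}}

```text
time: 8.8
tool_pos: [0.5232, 0.0049, 0.2473]
tcp_rot: [1.177, 2.912, -0.002]
wrist_force: [2.5, -1.3, -18.3]
width: 0.51
```

```bash
cat >> h.py <<'E'
def look(n,wr=False):
    s=read_state();print(s['time'],s['tool_pos'].round(4),s['wrist_force'].round(2),s['torque'].round(3),s['width'].round(4),s['q'][5].round(3))
    p=read_camera('side')
    for x in landmark_of('knob_top',p)[:1]:
        c,r=x['at'];print('knobtop',x, 'z at axis x:',[round(o,4) for o in knobz(p,c,r)])
    cv2.imwrite('pics/%s.png'%n,cv2.resize(p['image'][80:230,230:380],None,fx=4,fy=4,interpolation=cv2.INTER_NEAREST)[...,::-1])
    v,u=np.mgrid[0:400,0:640];d=p['depth'].astype(float);F=f(p)
    P=np.stack([(u-p['cx'])/F*d,-(v-p['cy'])/F*d,-d,np.ones_like(d)],-1)@p['world_from_camera'].T
    # aluminium (bright) extent along column of post
    return p,P
def knobz(p,c,r):
    o,d=ray(p,c,r);a=np.array([.5235,.005]);t=d[:2]@(a-o[:2])/(d[:2]@d[:2]);return (o+t*d)
E
python3 - <<'E'
from h import *
p,P=look('s8')
img=p['image']
for r in range(150,200,1):print(r,img[r,297:302].mean(0).astype(int),P[r,299,:3].round(3))
E
```

```text
Traceback (most recent call last):
  File "h.py", line 21, in look
    s=read_state();print(s['time'],s['tool_pos'].round(4),s['wrist_force'].round(2),s['torque'].round(3),s['width'].round(4),s['q'][5].round(3))
                                                                                                         ^^^^^^^^^^^^^^^^
AttributeError: 'float' object has no attribute 'round'
```

Emit:
{"op": "play_rows", "data": {
  "slide": [
    [0, 0, -0.15],
    [0, 0, -0.18],
    [0, 0, -0.18],
    [0, 0, -0.18]
  ],
  "delta_rot": [
    [0, 0, 0.04],
    [0, 0, 0.08],
    [0, 0, 0.12],
    [0, 0, 0.12]
  ]
}}

```text
time: 9.13
tool_pos: [0.5229, 0.005, 0.2474]
tcp_rot: [-1.351, -2.835, 0.003]
wrist_force: [3.9, -0.6, -22.1]
width: 0.504
```

```bash
sed -i "s/s\['width'\].round(4)/round(s['width'],4)/" h.py
python3 - <<'E'
from h import *
p,P=look('s8')
E
```

```text
9.1333 [0.5229 0.005  0.2474] [  3.85  -0.61 -22.07] [ 0.193 -1.188 -0.026] 0.504 -0.718
knobtop {'at': [294.5, 126.6], 'conf': 0.83} z at axis x: [np.float64(0.5289), np.float64(0.0095), np.float64(0.32)]
```

View pics/s8.png

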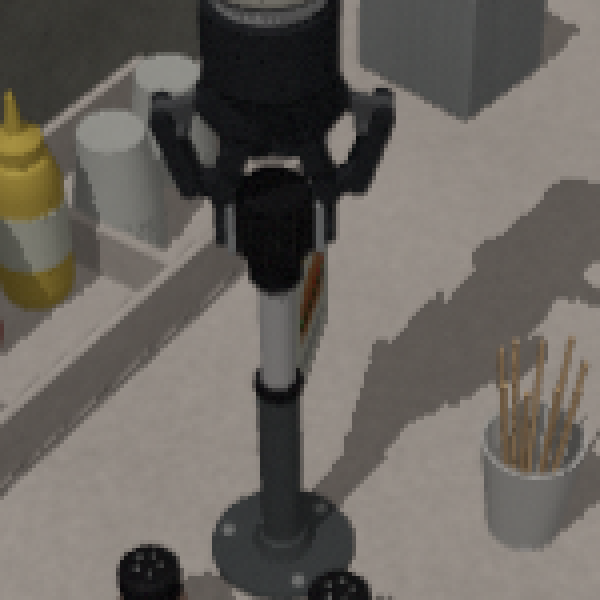

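Emit:
{"op": "play_rows", "data": {
  "slide": [
    [0, 0, -0.12],
    [0, 0, -0.12],
    [0, 0, -0.12],
    [0, 0, -0.12]
  ],
  "delta_rot": [
    [0, 0, 0.04],
    [0, 0, 0.08],
    [0, 0, 0.12],
    [0, 0, 0.12]
  ]
}}

```text
time: 9.57
tool_pos: [0.5228, 0.0051, 0.2475]
tcp_rot: [-1.515, -2.75, 0.003]
wrist_force: [3.5, -0.5, -22.5]
width: 0.509
```

Run:
```python
from h import *
p,P=look('s9')
```

```text
9.5667 [0.5228 0.0051 0.2475] [  3.52  -0.47 -22.49] [ 0.045 -1.132 -0.064] 0.5086 -0.6
knobtop {'at': [299.0, 127.8], 'conf': 0.63} z at axis x: [np.float64(0.521), np.float64(0.003), np.float64(0.3162)]
```

Emit:
{"op": "play_rows", "data": {
  "slide": [
    [0, 0, -0.12],
    [0, 0, -0.12],
    [0, 0, -0.12],
    [0, 0, -0.12]
  ],
  "delta_rot": [
    [0, 0, 0.04],
    [0, 0, 0.08],
    [0, 0, 0.12],
    [0, 0, 0.12]
  ]
}}

```text
time: 10.0
tool_pos: [0.5228, 0.0044, 0.2476]
tcp_rot: [-1.677, -2.655, 0.005]
wrist_force: [5.9, -2.6, -25.7]
width: 0.506
```

Run:
```python
from h import *
p,P=look('s10')
```

```text
10.0 [0.5228 0.0044 0.2476] [  5.91  -2.59 -25.74] [-0.103 -1.91  -0.2  ] 0.5059 -0.481
knobtop {'at': [298.3, 125.3], 'conf': 0.84} z at axis x: [np.float64(0.5221), np.float64(0.0039), np.float64(0.3235)]
```

Emit:
{"op": "play_rows", "data": {
  "slide": [
    [0, 0, 0],
    [0, 0, 0]
  ],
  "delta_rot": [
    [0, 0, 0],
    [0, 0, 0]
  ]
}}

```text
time: 10.27
tool_pos: [0.5232, 0.004, 0.2476]
tcp_rot: [-1.675, -2.658, 0.005]
wrist_force: [5.1, -1.3, -22.3]
width: 0.504
```

Run:
```python
from h import *
p,P=look('s11')
s=read_state();w=read_camera('wrist');save(w,'w11')
for p in(p,w):
  for n in('lock_rest','lock_hole'): print(n,landmark_of(n,p)[:2])
```

```text
10.2667 [0.5232 0.004  0.2476] [  5.06  -1.26 -22.34] [ 0.241 -1.519 -0.237] 0.5037 -0.484
knobtop {'at': [295.6, 126.4], 'conf': 0.56} z at axis x: [np.float64(0.5269), np.float64(0.0079), np.float64(0.3205)]
lock_rest [{'at': [293.9, 178.1], 'conf': 0.56}]
lock_hole [{'at': [296.3, 179.7], 'conf': 0.83}]
lock_rest [{'at': [341.5, 198.6], 'conf': 0.67}, {'at': [338.6, 193.2], 'conf': 0.34}]
lock_hole [{'at': [336.7, 193.9], 'conf': 0.71}, {'at': [322.6, 161.3], 'conf': 0.67}]
```

View pics/s11.png

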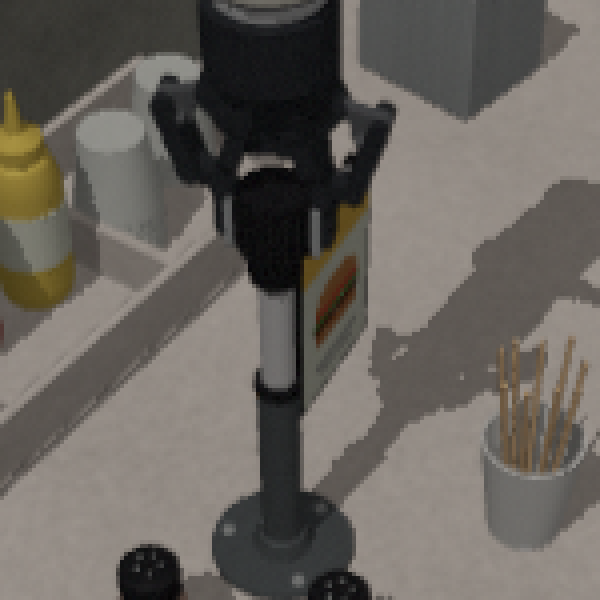

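View pics/w11.png

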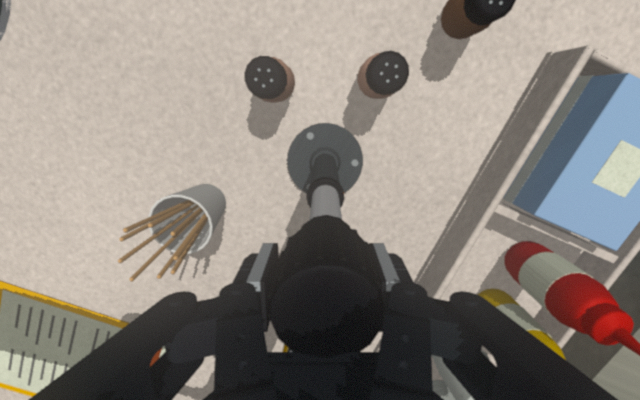

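Emit:
{"op": "play_rows", "data": {
  "slide": [
    [-0.03, 0.08, 0],
    [-0.03, 0.08, 0],
    [-0.03, 0.08, 0]
  ],
  "delta_rot": [
    [0, 0, 0.03],
    [0, 0, 0.06],
    [0, 0, 0.06]
  ]
}}

```text
time: 10.87
tool_pos: [0.5238, 0.0043, 0.2475]
tcp_rot: [-1.753, -2.606, 0.005]
wrist_force: [4.6, 0.6, -21.4]
width: 0.509
```

Run:
```python
from h import *
p,P=look('s12')
p=read_camera('top');cv2.imwrite('pics/t12.png',cv2.resize(p['image'][90:270,280:460],None,fx=3,fy=3)[...,::-1])
```

```text
10.8667 [0.5238 0.0043 0.2475] [  4.64   0.58 -21.42] [ 0.283 -1.053 -0.057] 0.5088 -0.423
knobtop {'at': [299.1, 126.5], 'conf': 0.58} z at axis x: [np.float64(0.5208), np.float64(0.0028), np.float64(0.32)]
```

View pics/t12.png

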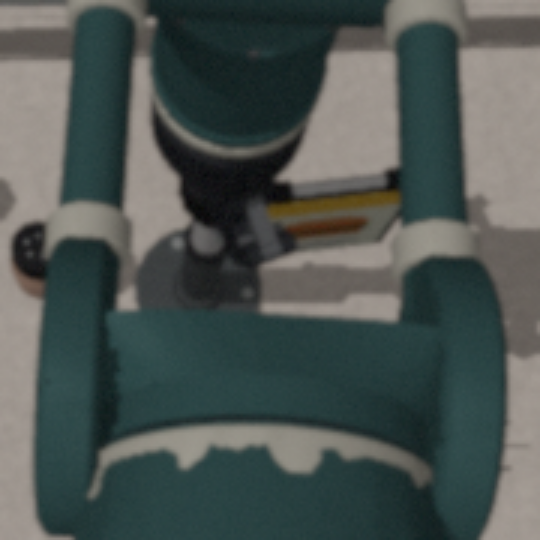

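Emit:
{"op": "play_rows", "data": {
  "slide": [
    [-0.02, 0.05, -0.03],
    [-0.02, 0.05, -0.03],
    [-0.02, 0.05, -0.03],
    [-0.02, 0.05, -0.03]
  ],
  "delta_rot": [
    [0, 0, 0.03],
    [0, 0, 0.06],
    [0, 0, 0.08],
    [0, 0, 0.08]
  ]
}}

```text
time: 11.35
tool_pos: [0.524, 0.0045, 0.2475]
tcp_rot: [-1.854, -2.534, 0.006]
wrist_force: [3.6, 1.3, -21.8]
width: 0.504
```

```bash
cat > st.py <<'E'
from h import *
s=read_state();print(s['time'],s['tool_pos'].round(4),s['wrist_force'].round(2),s['torque'].round(3),round(s['width'],4),s['q'][5].round(3),s['joint_torque'].round(3))
E
python3 st.py
```

```text
11.35 [0.524  0.0045 0.2475] [  3.59   1.33 -21.77] [ 0.415 -0.943  0.056] 0.504 -0.344 [ -0.587 -45.811 -47.497  -0.653   1.503   0.197]
```

Emit:
{"op": "play_rows", "data": {
  "slide": [
    [0, 0.03, -0.03],
    [0, 0.03, -0.03],
    [0, 0.03, -0.03],
    [0, 0.03, -0.03]
  ],
  "delta_rot": [
    [0, 0, 0.03],
    [0, 0, 0.06],
    [0, 0, 0.08],
    [0, 0, 0.08]
  ]
}}

```text
time: 11.68
tool_pos: [0.5241, 0.0047, 0.2475]
tcp_rot: [-1.953, -2.458, 0.006]
wrist_force: [3.0, 0.8, -23.0]
width: 0.505
```

```bash
python3 st.py
```

```text
11.6833 [0.5241 0.0047 0.2475] [  3.04   0.76 -22.96] [ 0.315 -1.103  0.004] 0.5049 -0.264 [ -0.436 -46.278 -47.723  -0.558   1.741   0.198]
```

Emit:
{"op": "play_rows", "data": {
  "slide": [
    [0, 0.03, -0.02],
    [0, 0.03, -0.02],
    [0, 0.03, -0.02],
    [0, 0.03, -0.02]
  ],
  "delta_rot": [
    [0, 0, 0.03],
    [0, 0, 0.06],
    [0, 0, 0.08],
    [0, 0, 0.08]
  ]
}}

```text
time: 12.02
tool_pos: [0.5243, 0.0047, 0.2476]
tcp_rot: [-2.05, -2.378, 0.007]
wrist_force: [3.9, 0.1, -23.2]
width: 0.503
```

```bash
python3 st.py
```

```text
12.0167 [0.5243 0.0047 0.2476] [  3.9    0.14 -23.15] [ 0.292 -1.127 -0.066] 0.5034 -0.184 [ -0.357 -46.373 -47.789  -0.482   1.752   0.197]
```

Emit:
{"op": "play_rows", "data": {
  "slide": [
    [0, 0.03, -0.02],
    [0, 0.03, -0.02],
    [0, 0.03, -0.02],
    [0, 0.03, -0.02]
  ],
  "delta_rot": [
    [0, 0, 0.03],
    [0, 0, 0.06],
    [0, 0, 0.08],
    [0, 0, 0.08]
  ]
}}

```text
time: 12.35
tool_pos: [0.5245, 0.0048, 0.2475]
tcp_rot: [-2.143, -2.294, 0.007]
wrist_force: [2.9, 0.3, -23.3]
width: 0.505
```

```bash
python3 st.py;python3 - <<'E'
from h import *
p,P=look('s13')
w=read_camera('wrist');cv2.imwrite('pics/w13.png',cv2.resize(w['image'][100:300,200:460],None,fx=3,fy=3)[...,::-1])
E
```

```text
12.35 [0.5245 0.0048 0.2475] [  2.93   0.31 -23.28] [ 0.28  -1.172  0.017] 0.5055 -0.104 [ -0.397 -46.62  -47.975  -0.466   1.768   0.209]
12.35 [0.5245 0.0048 0.2475] [  2.93   0.31 -23.28] [ 0.28  -1.172  0.017] 0.5055 -0.104
knobtop {'at': [299.0, 126.7], 'conf': 0.84} z at axis x: [np.float64(0.521), np.float64(0.0029), np.float64(0.3194)]
```

View pics/s13.png

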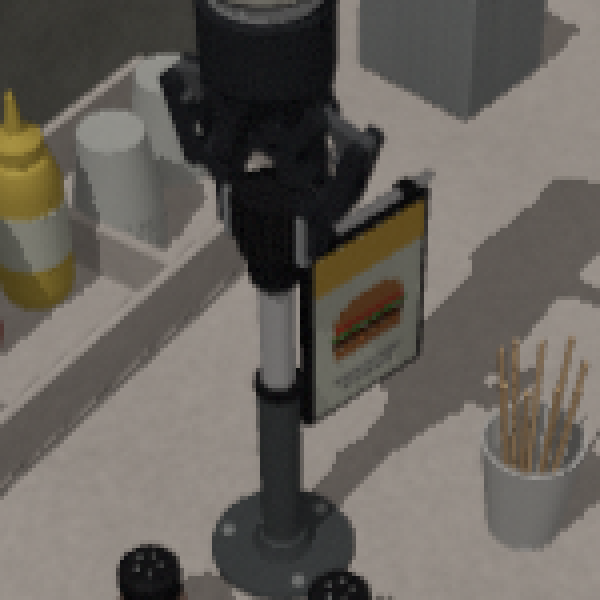

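View pics/w13.png

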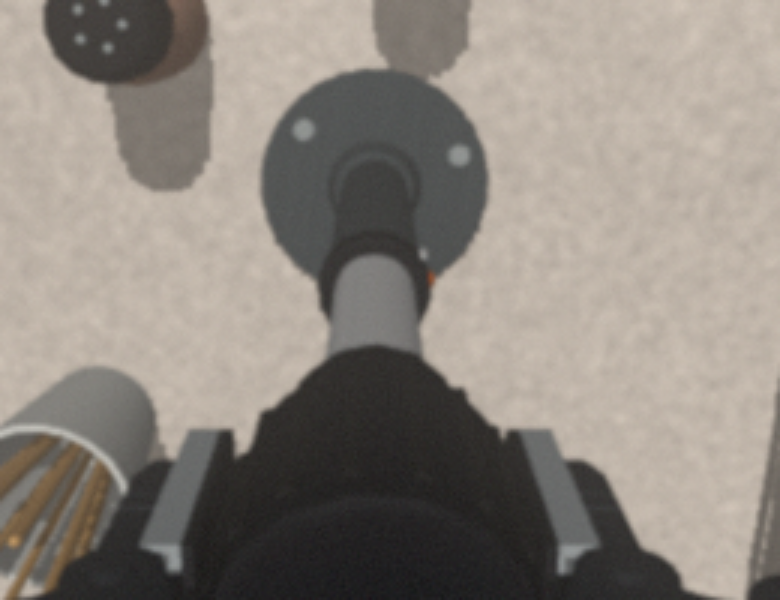

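The wrist view shows an orange spot at crop (430,278), beside the tube on its +x side, with a bright spot above it. That looks like the button poking out. I'll zoom in to check.

Run:
```python
from h import *
w=read_camera('wrist');cv2.imwrite('pics/w14.png',cv2.resize(w['image'][160:220,295:365],None,fx=10,fy=10,interpolation=cv2.INTER_NEAREST)[...,::-1])
print(landmark_of('lock_rest',w)[:1],landmark_of('lock_hole',w)[:1])
```

```text
[{'at': [344.1, 193.9], 'conf': 0.85}] [{'at': [339.7, 192.9], 'conf': 0.7}]
```

View pics/w14.png

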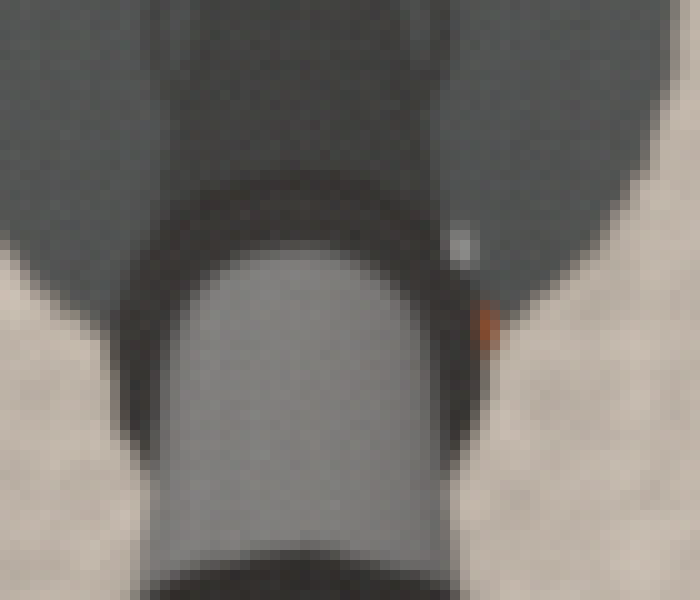

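The button is out, so no more turning. Next I ease the pull down to see whether it holds.

Emit:
{"op": "play_rows", "data": {
  "slide": [
    [0, 0, 0.1],
    [0, 0, 0.2],
    [0, 0, 0.3],
    [0, 0, 0.3],
    [0, 0, 0.3]
  ],
  "delta_rot": [
    [0, 0, 0],
    [0, 0, 0],
    [0, 0, 0],
    [0, 0, 0],
    [0, 0, 0]
  ]
}}

```text
time: 13.07
tool_pos: [0.5252, 0.0047, 0.2473]
tcp_rot: [2.144, 2.296, -0.005]
wrist_force: [-2.4, 1.2, -2.6]
width: 0.505
```

```bash
python3 st.py
```

```text
13.0667 [0.5252 0.0047 0.2473] [-2.37  1.19 -2.58] [ 0.221  0.589 -0.046] 0.5046 -0.105 [-4.570e-01 -3.620e+01 -3.979e+01 -3.400e-01 -9.140e-01 -3.000e-03]
```

Emit:
{"op": "play_rows", "data": {
  "slide": [
    [0, 0, 0.1],
    [0, 0, 0.2],
    [0, 0, 0.3],
    [0, 0, 0.3],
    [0, 0, 0.3]
  ],
  "delta_rot": [
    [0, 0, 0],
    [0, 0, 0],
    [0, 0, 0],
    [0, 0, 0],
    [0, 0, 0]
  ]
}}

```text
time: 13.48
tool_pos: [0.5253, 0.0047, 0.2451]
tcp_rot: [2.144, 2.296, -0.004]
wrist_force: [-2.6, 0.5, -1.4]
width: 0.508
```

```bash
python3 st.py
```

```text
13.4833 [0.5253 0.0047 0.2451] [-2.63  0.45 -1.37] [0.188 0.983 0.022] 0.5081 -0.105 [-4.7200e-01 -3.5598e+01 -3.9590e+01 -3.2800e-01 -1.4700e+00 -8.0000e-03]
```

Emit:
{"op": "play_rows", "data": {
  "slide": [
    [0, 0, 0.1],
    [0, 0, 0.2],
    [0, 0, 0.2],
    [0, 0, 0.2]
  ],
  "delta_rot": [
    [0, 0, 0],
    [0, 0, 0],
    [0, 0, 0],
    [0, 0, 0]
  ]
}}

```text
time: 13.82
tool_pos: [0.5254, 0.0046, 0.2447]
tcp_rot: [2.143, 2.295, -0.003]
wrist_force: [-3.7, 1.0, 5.9]
width: 0.512
```

Run:
```python
from h import *
p,P=look('s15')
w=read_camera('wrist');cv2.imwrite('pics/w15.png',cv2.resize(w['image'][160:220,295:365],None,fx=10,fy=10,interpolation=cv2.INTER_NEAREST)[...,::-1])
```

```text
13.8167 [0.5254 0.0046 0.2447] [-3.74  0.99  5.94] [ 0.261  1.612 -0.053] 0.5118 -0.105
knobtop {'at': [297.8, 127.4], 'conf': 0.93} z at axis x: [np.float64(0.5231), np.float64(0.0047), np.float64(0.3174)]
```

View pics/w15.png

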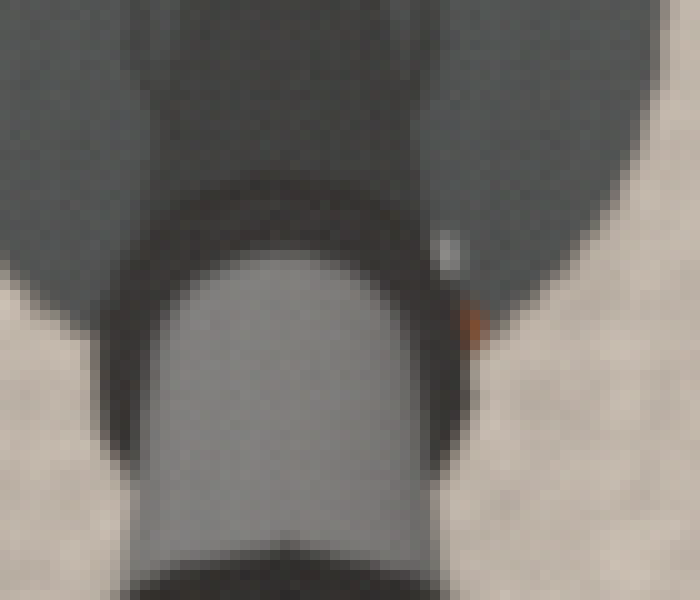

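It holds: the knob stopped 2.8 mm down and now pushes up at about 6 N. I'll take the load off and open the gripper.

Emit:
{"op": "play_rows", "data": {
  "slide": [
    [0, 0, -0.1],
    [0, 0, -0.1],
    [0, 0, -0.1],
    [0, 0, -0.1],
    [0, 0, -0.1],
    [0, 0, -0.1],
    [0, 0, -0.1],
    [0, 0, -0.1],
    [0, 0, -0.1],
    [0, 0, -0.1]
  ],
  "delta_rot": [
    [0, 0, 0],
    [0, 0, 0],
    [0, 0, 0],
    [0, 0, 0],
    [0, 0, 0],
    [0, 0, 0],
    [0, 0, 0],
    [0, 0, 0],
    [0, 0, 0],
    [0, 0, 0]
  ],
  "hand": 1
}}

```text
time: 14.8
tool_pos: [0.5255, 0.0047, 0.2456]
tcp_rot: [2.143, 2.295, -0.003]
wrist_force: [0.9, 0.3, 0.2]
width: 0.999
```

Emit:
{"op": "play_rows", "data": {
  "slide": [
    [0, 0, -1],
    [0, 0, -3],
    [0, 0, -6],
    [0, 0, -9],
    [0, 0, -11],
    [0, 0, -12],
    [0, 0, -12],
    [0, 0, -12]
  ],
  "delta_rot": [
    [0, 0, 0],
    [0, 0, 0],
    [0, 0, 0],
    [0, 0, 0],
    [0, 0, 0],
    [0, 0, 0],
    [0, 0, 0],
    [0, 0, 0]
  ]
}}

```text
time: 15.47
tool_pos: [0.5255, 0.005, 0.3656]
tcp_rot: [2.143, 2.295, -0.003]
wrist_force: [-0.1, -0.5, -0.7]
width: 1.001
```

Run:
```python
from h import *
p,P=look('s16')
d=p['depth']
m=(d>0)&(np.hypot(P[...,0]-.5225,P[...,1]-.005)<.025)&(P[...,2]>.29)&(P[...,2]<.335)
print(np.percentile(P[m][:,2],[50,90,99]))
w=read_camera('wrist');save(w,'w16')
for t in('shaker_a','stir_cup'):
    for x in landmark_of(t,p)[:3]:print(t,atz(p,*x['at'],0).round(3))
```

```text
15.4667 [0.5255 0.005  0.3656] [-0.07 -0.51 -0.66] [ 0.027 -0.027 -0.001] 1.0007 -0.105
knobtop {'at': [298.6, 127.6], 'conf': 0.59} z at axis x: [np.float64(0.5217), np.float64(0.0035), np.float64(0.3168)]
[0.31451723 0.31743151 0.31868043]
shaker_a [0.528 0.126 0.   ]
shaker_a [0.593 0.223 0.   ]
shaker_a [0.425 0.069 0.   ]
stir_cup [ 0.401 -0.121  0.   ]
```

View pics/s16.png

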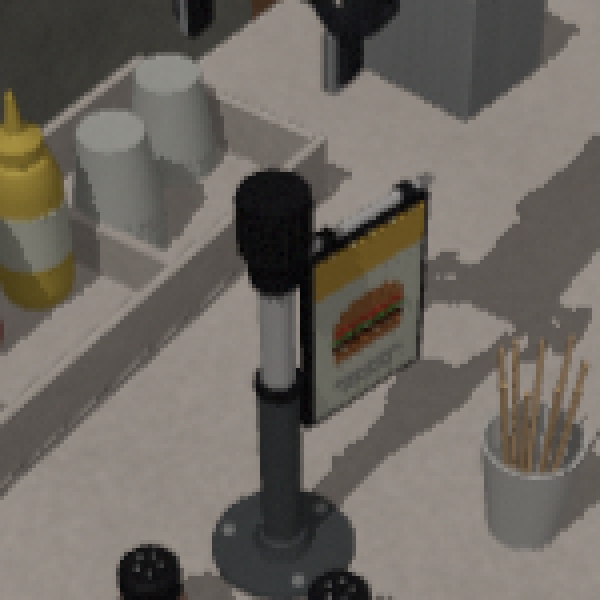

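View pics/w16.png

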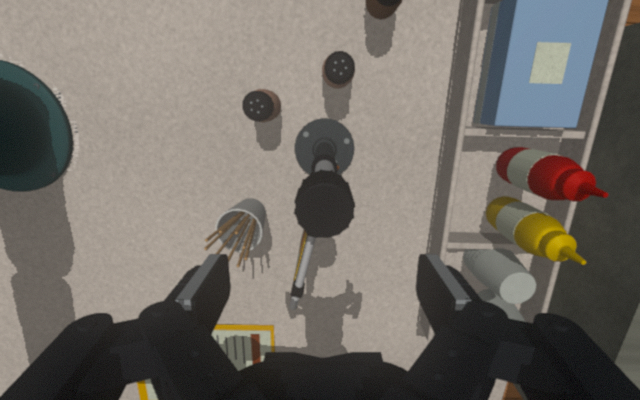

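Run:
```python
from h import *
s=read_state();p=read_camera('wrist')
RT=np.eye(4);RT[:3,:3]=R.from_rotvec(s['tcp_rot']).as_matrix();RT[:3,3]=s['tool_pos'];W=RT@p['hand_eye']
v,u=np.mgrid[0:400,0:640];d=p['depth'].astype(float);F=f(p)
P=np.stack([(u-p['cx'])/F*d,-(v-p['cy'])/F*d,-d,np.ones_like(d)],-1)@W.T
m=(d>0)&(P[...,2]>.31)&(P[...,2]<.326)&(np.hypot(P[...,0]-.524,P[...,1]-.005)<.018)
print(m.sum(),np.median(P[m],0),s['time'])
```

```text
1819 [0.52396979 0.00543617 0.31806554 1.        ] 15.7167
```

Wrist depth gives the knob top at 318.1 mm, as expected when it rests on the button, and the gripper is clear. Handing in.

```bash
python3 -c "
from workcell import *
print(finish_job())"
```

```text
the job is handed in; nothing more can be done
None
```

The sign is up at full height and held by its own button. I gripped the knob, pulled it up to the stop and turned it about 0.74 rad clockwise. When I saw the orange button sticking out of the lower tube, I stopped turning and let go. I handed the job in at about 16 s; no verdict is reported.

**Last checks**
- **Hold:** before letting go I lowered the knob a little. It settled 2 to 3 mm below the stop, then pushed back up at about 6 N.
- **Height:** after letting go, the wrist depth put the knob top at 318.1 mm. The side camera read about 317 to 319 mm. One network estimate from it was 316.8 mm, close to the 316.5 mm limit but noisy by a few mm.
- **Bystanders:** the shakers and the cup were still upright. Their network positions matched the start to about 10 mm, which is the network's own scatter.
- **Forces:** the highest wrist force I read was about 26 N, reached while pulling against the stop. The gripper ended open, above the knob and touching nothing.

**Disagreements**
- **Tool offset:** with the gripper open, both the side and wrist cameras showed the fingertips about 44 mm behind the reported TCP. From the description I expected about 5 mm, so I set the grasp height from the pictures.
- **Click:** the twist reading was too noisy to show it (one reading of −0.24 N m had the unexpected sign). I judged the click only from the wrist picture, so I may have turned slightly past it. The twist read close to zero at that point.

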